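Present the tailed profile gauge over the screw element

ROBOT

A 6-joint arm with a two-finger parallel gripper is mounted at the origin on the work surface. World frame = base frame: x ahead of the robot, y to its left, z up, the work surface at z = 0. Lengths are in mm, angles in rad, forces in N, time in s.
With the tool pointing down it reaches from about 275 to 1000 mm from the base axis. Payload 8.4 kg.
Tool frame: the origin (TCP) lies at the centre of the arm's flange, where the gripper is bolted on; the fingertips stand r.tip_extent ahead of it and the grasp point (between the pads) lies 155 mm ahead of it (r.tip_extent is the distance from the TCP to the fingertips, in mm); z points along the fingers, y is the direction in which the jaws open and shut (so a half turn about z gives the same grasp; the last joint's range is limited). The gripper opens to 85 mm and grips with 20 to 120 N. Pads are 22 mm wide; open, the fingers measure 114 mm over their backs; the gripper's body (76 mm by 85 mm) begins 54 mm behind the grasp point. The pads swing forward as they close: fully open they stand 13 mm farther back than shut.
Start: joints at [-1.197, 0.353, 1.633, -0, 1.155, -0.002], TCP at [229.385, -581.388, 404.681] pointing down, gripper open.
Joint ranges: [-2.63, 2.63], [-0.92, 2.1], [0.06, 2.66], [-1.3, 4.44], [0, 2.69], [-3.02, 3.02]. Speed limits (rad/s): [2.22, 2.22, 2.79, 3.14, 3.14, 3.14].

INTERFACE

Orientations are given as [roll, pitch, yaw] about the fixed x, y, z axes, in that order (R = Rz(yaw) Ry(pitch) Rx(roll)).
In Python, from rig import sense, grab_frame, job, r gives the robot as it stands. The module is installed in compiled form; this text tells all that it offers.
- The arm moves only by the shell command python3 -m creep 'ROWS' [FORCE]. ROWS is JSON, a list of rows, each a list of 7 numbers: the turn, a rotation vector about the tool's x, y, z in rad, then the shift along the tool's x, y, z in mm, then the closure, from 0 (fully open) to 1 (shut). In form: [[wx, wy, wz, dx, dy, dz, fingers], ...]. A call has 1 to 10 rows; each row shifts and turns the pose as measured when the row begins, along the tool's axes as they then stand; what a row does not reach is not made up. A row lasts 1/12 s, in which the tool goes at most 41.7 mm and 7.16 degrees, less where a joint would pass 70% of its speed; a pose out of reach is approached as far as the arm can. A call with a gripper value outside its range is refused whole. The fingers move at their own pace and stop on an object; FORCE is the grip in N (left out, the last holds). Time passes only in rows, so rows that do not move let the fingers close. It gives the time, the measured TCP pose, the force and the opening at its end, in the units of the state.
- sense(): the state, without advancing time (a new reading comes with each control period).
- grab_frame(name): name is "scene" or "top"; returns a dict with "color" (480x640x3 uint8, red, green, blue), "mtx" (3x3 intrinsics, pixels), "T" (4x4, takes a point from camera to world coordinates). Camera axes: x right, y down, z forward; pixel columns grow to the right and rows downward; lengths in mm; the calibration is good to about 2 mm. A picture is of the moment at which its call begins. There is no depth.
- job.sign_off(): hands the job in, once; it reports no verdict.
The state is a dict: "clock": time; "qpos": joint angles; "qvel": joint speeds; "joint_efforts": joint torques, N m; "eef_pos": TCP position; "tcp_rot": TCP orientation; "contact_force": force on the tool from outside, world axes, zero at the start; "wrist_torque": the same for the moment, N m; "opening": opening from 0.0 (shut) to 1.0 (fully open).
Only numpy, scipy, OpenCV 4.12 (cv2) and the standard library are available. Lean on these libraries where they do the work, as an engineer would, in place of code of your own. Each camera call takes 0.05 s, during which the arm holds its last target.

TASK

Slide the tall profile gauge with the long tail straight up out of its slot, gripping its top edge at the balance point (towards the tail from the middle of the head), and carry it to the checking fixture. Finish while still holding it still and level about 2 cm above the screw element on the mandrel: teeth down and centred over the element, plate in line with the mandrel, tail over the mandrel's bare part. Do not put it down or let go, do not touch the fixture, and leave the other gauges and everything else on the bench where they are.

Things in the scene. Friction and masses are not known exactly. Their poses are not given: they have to be found in the camera images.
- gauge_grip (a point): Balance point of the wanted gauge, a steel plate 8 mm thick standing in a rack slot, 0.5-0.75 kg. Head 90 long, 95 tall; tail bar 140 long, 22 tall, flush with the head's top: straight top edge 230 long. Point: mid-thickness, 14 mm below the top edge, 32 mm from mid-head to the tail, straight above the centre of mass; the place to grip. x: head to tail, y: thickness, z: up to the top edge
- gauge_edge (a point): Middle of the toothed lower edge of the wanted gauge's head, level with the tips of its four teeth (14 mm wide, 12 mm tall): 81 mm below and 32 mm head-wards of the balance point. Axes as gauge_grip
- gauge_tail (a point): Free end of the wanted gauge's tail, at mid-height of the bar, 185 mm along x from the middle of the head. Axes as gauge_grip
- rack: Fixed plywood rack 116 x 168 mm, 55 high, with 3 slots open at the top, 96 long, 11 wide, 45 deep, at y = -56, 0, 56 mm (which holds the wanted gauge varies; so does the side of the bench). Origin: centre of underside; x along the slots, to where the gauge's tail points. Teeth stand 10 mm above the bench: the wanted gauge's top edge is at 105 mm; it leaves the slot after rising 45 mm
- fixture: Fixed grey fixture: base plate 110 x 16 mm, from x = -70 to 190; two pedestals 78 mm high carry a level steel mandrel, 18 mm diameter, axis 62 mm above the bench. Near one end sits a dark screw element, 60 mm diameter, 90 long (x = -45 to 45); the rest of the mandrel is bare. Origin: on the bench below the element's middle; x along the mandrel from the element to the bare part, z up
- element_top (a point): Top of the screw element on the fixture's mandrel, at the middle of its length, 92 mm above the bench. Axes as the fixture's.
- short_gauge: Another steel gauge in the rack, no tail: 90 mm long, 8 mm thick, 56 mm tall. Origin: middle of its lower edge. To be left alone.
- low_gauge: A third steel gauge in the rack, no tail: 90 mm long, 8 mm thick, 48 mm tall. Origin: middle of its lower edge. To be left alone.
- screw_mid: Loose screw element standing on the bench between rack and fixture, 44 mm diameter, 58 mm tall. Origin: centre of its underside. To be left alone.
- screw_front: Loose screw element standing on the far part of the bench, 52 mm diameter, 70 mm tall. Origin: centre of its underside. To be left alone.
- kneader: Loose kneading block (stack of five staggered discs), 50 mm across, 55 mm tall. Origin: centre of its underside. To be left alone.
- collar: Loose steel collar lying on the bench, 48 mm diameter, 18 mm high. Origin: centre of its underside. To be left alone.
- spanner: Loose steel spanner, about 180 mm long, lying on the far part of the bench. To be left alone.
- oil: Aluminium oil can, 52 mm diameter, 105 mm tall. Origin: centre of its underside. To be left alone.
There are look-alikes about, which are no part of the job. There is more than one size of the rack; the one meant has the size given above.

How it is judged (in metres and radians):
On the way:
1. the gauge has been drawn up out of its slot, in the fingers (z of gauge_edge in the frame of rack above 0.06 m and contact force between the fingers and gauge above 1 N), for 0.2 s.
At the end, for the whole second after the job is handed in: Held still in the fingers within 20 mm of its balance point (lengthwise); toothed edge 8 to 35 mm above the element top and within 12 mm of its middle along and across; within 5 degrees of level, within 0.12 rad of the mandrel, tail over the bare part; not touching the fixture (x of gauge_edge in the frame of element_top between -0.012 and 0.012 m and y of gauge_edge in the frame of element_top between -0.012 and 0.012 m and z of gauge_edge in the frame of element_top between 0.008 and 0.035 m and angle between gauge_grip's own z axis and vertical below 0.09 rad and angle between the x axis of gauge_grip and the x axis of fixture, either way round below 0.12 rad and x of gauge_tail in the frame of fixture above 0.1 m and x of the grasp point in the frame of gauge_grip between -0.02 and 0.02 m and contact force between the fingers and gauge above 1 N and contact force between gauge and fixture below 0.2 N and linear speed of gauge below 0.02 m/s and angular speed of gauge below 0.15 rad/s); the arm keeps its last pose, push and grip.
It fails at once if the gauge or the robot knocks against the fixture (contact force between any of gauge, the arm, the fingers and fixture above 2 N).
It fails at once if another gauge is lifted or shifted in the rack (distance of any of short_gauge, low_gauge from where it was at the start of the episode above 0.012 m).
It fails at once if a loose thing on the bench is disturbed (distance of any of screw_mid, screw_front, kneader, collar, spanner, oil from where it was at the start of the episode above 0.02 m).
It also fails if it takes over 43 s, if anything falls off the work surface, if the arm or the gripper's body presses on something with over 40 N, if the wrist force passes 120 N, or if a joint passes its speed limit or range.

## Working session

There is one attempt and no reset: what is moved stays moved. The work goes in short steps, Python scripts to look and compute and a shell command to move; the robot and the scene stay as the last step left them, time stands still between calls to the robot, and variables do not carry over. Pictures are saved under pics/ and viewed, and the job is handed in when it is done.

```bash
mkdir -p pics
python3 - <<'E'
from rig import sense, grab_frame, job, r
import cv2,numpy as np
np.set_printoptions(precision=3,suppress=True)
s=sense();print({k:np.round(v,3) for k,v in s.items()}, r.tip_extent)
for n in("scene","top"):
    f=grab_frame(n);cv2.imwrite(f"pics/{n}0.png",f["color"][:,:,::-1]);print(n,f["mtx"],f["T"])
    np.savez(f"{n}0.npz",**f)
print(sense()["clock"])
E
```

```text
{'clock': np.float64(0.0), 'qpos': array([-1.197,  0.354,  1.634, -0.   ,  1.155, -0.002]), 'qvel': array([ 0.002, -0.002,  0.   , -0.001,  0.   , -0.   ]), 'joint_efforts': array([ -0.001, -60.527, -34.207,   0.   ,   0.009,  -0.   ]), 'eef_pos': array([ 229.28 , -581.157,  403.951]), 'tcp_rot': array([-3.14 ,  0.   ,  0.376]), 'contact_force': array([0.065, 0.347, 0.17 ]), 'wrist_torque': array([-0.015, -0.006, -0.   ]), 'opening': np.float64(1.0)} 173.4
scene [[624.895   0.    328.546]
 [  0.    624.895 231.455]
 [  0.      0.      1.   ]] [[  -0.259    0.818   -0.514 1151.406]
 [   0.966    0.228   -0.125  235.668]
 [   0.015   -0.529   -0.849 1154.287]
 [   0.       0.       0.       1.   ]]
top [[540.225   0.    326.739]
 [  0.    540.225 237.086]
 [  0.      0.      1.   ]] [[  -0.023   -0.991    0.132  333.095]
 [  -1.       0.021   -0.017   72.518]
 [   0.014   -0.132   -0.991 1540.417]
 [   0.       0.       0.       1.   ]]
0.1
```

View pics/scene0.png

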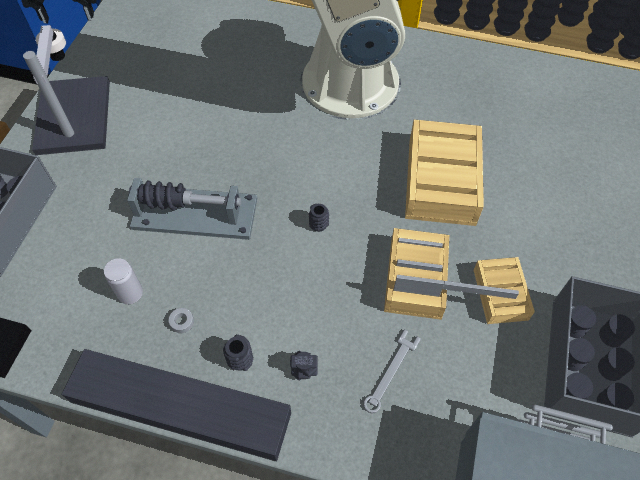

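View pics/top0.png

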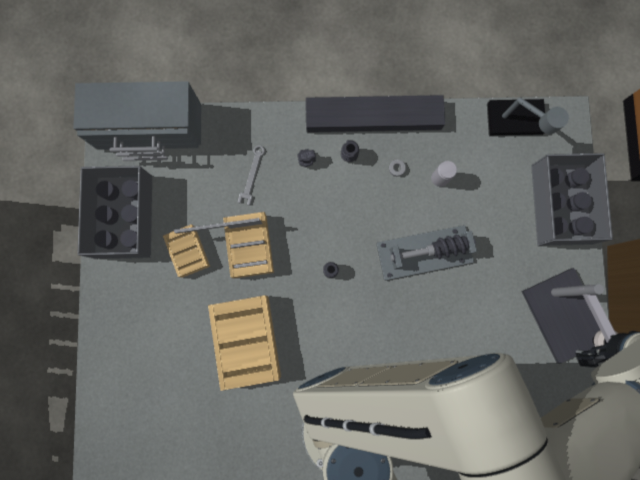

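The scene view shows the wanted gauge in the outermost slot of the small middle rack: head about (415,285), tail to (518,295). The fixture's element is at about (160,195), with its bare mandrel towards (235,198). I'll zoom in on both.

Run:
```python
import cv2,numpy as np
a=np.load("scene0.npz")["color"][:,:,::-1];b=np.load("top0.npz")["color"][:,:,::-1]
def z(im,x0,x1,y0,y1,k): return cv2.resize(im[y0:y1,x0:x1],None,fx=k,fy=k,interpolation=cv2.INTER_CUBIC)
cv2.imwrite("pics/zs_g.png",z(a,375,535,220,330,5))
cv2.imwrite("pics/zt_g.png",z(b,160,285,200,290,6))
cv2.imwrite("pics/zs_f.png",z(a,120,270,165,245,5))
cv2.imwrite("pics/zt_f.png",z(b,370,485,220,290,6))
```

```text
(no output)
```

View pics/zs_g.png

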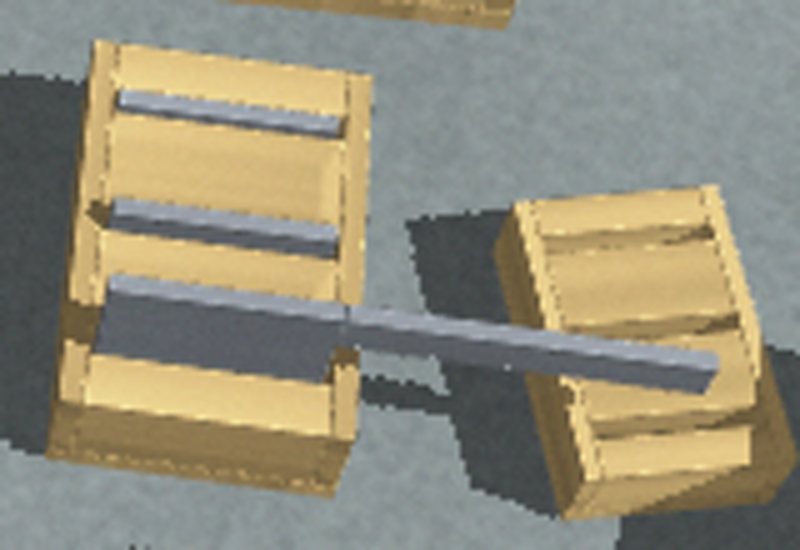

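View pics/zt_g.png

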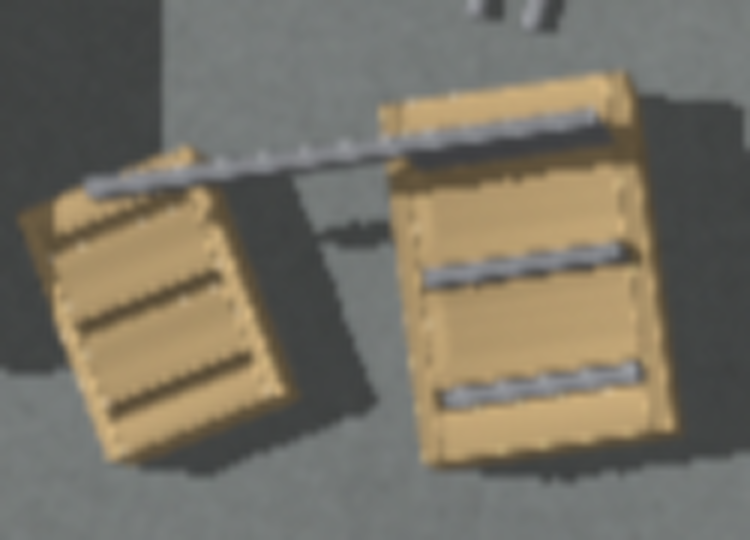

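View pics/zs_f.png

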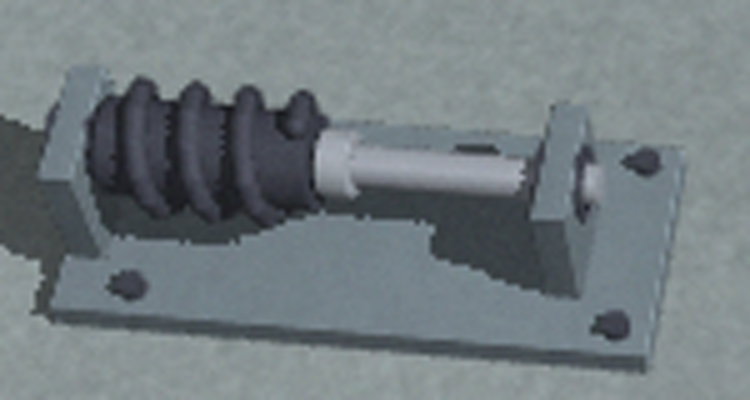

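View pics/zt_f.png

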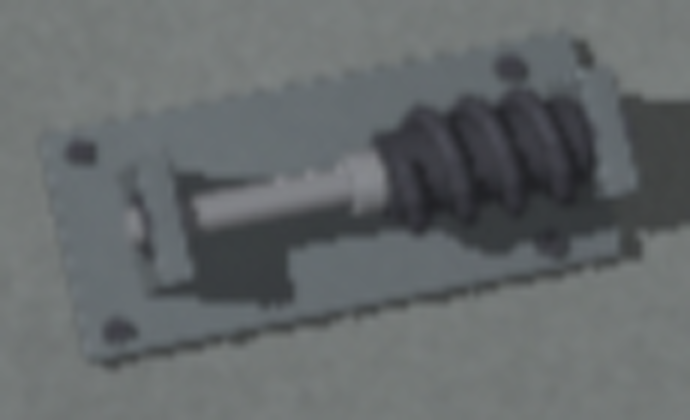

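```bash
cat > h.py <<'E'
import numpy as np
def cam(n):
    d=np.load(n+".npz");return d["mtx"],d["T"]
def ray(n,uv,z):
    K,T=cam(n);d=T[:3,:3]@np.linalg.solve(K,[uv[0],uv[1],1]);o=T[:3,3];return (o+d*(z-o[2])/d[2])
def proj(n,P):
    K,T=cam(n);p=T[:3,:3].T@(np.asarray(P,float)-T[:3,3]);q=K@p;return q[:2]/q[2]
def uz(u,v,x0,y0,k): return ((u+.5)/k-.5+x0,(v+.5)/k-.5+y0)
E
python3 - <<'E'
from h import *
np.set_printoptions(precision=1,suppress=True)
sg=lambda u,v:uz(u,v,375,220,5); tg=lambda u,v:uz(u,v,160,200,6); sf=lambda u,v:uz(u,v,120,165,5); tf=lambda u,v:uz(u,v,370,220,6)
def show(l,n,uv,z): print(l,n,ray(n,uv,z))
H=ray("scene0",sg(108,281),105);Tl=ray("scene0",sg(716,361),105);print("scene",H,Tl,np.linalg.norm(H-Tl),np.arctan2(*(Tl-H)[1::-1]))
H=ray("top0",tg(600,117),105);Tl=ray("top0",tg(87,187),105);print("top",H,Tl,np.linalg.norm(H-Tl),np.arctan2(*(Tl-H)[1::-1]))
show("rack corners z55","scene0",sg(95,40),55)
for c in [(95,40),(373,75),(355,440),(58,402)]: show("rack","scene0",sg(*c),55)
for c in [(425,465),(676,430),(627,70),(380,105)]: show("rack","top0",tg(*c),55)
for c in [(685,148),(647,358),(50,310)]: show("base","scene0",sf(*c),16)
for c in [(45,133),(95,357),(640,250),(580,37)]: show("base","top0",tf(*c),16)
show("mandrel end","scene0",sf(598,185),62)
show("mandrel end","top0",tf(133,222),62)
# element ends on axis
show("el bare end","top0",tf(380,185),62); show("el bare end","scene0",sf(322,165),62)
# pedestals tops z78
for c in [(155,150),(128,175),(195,280),(155,292), (615,75),(590,80),(636,190),(602,198)]: show("ped top","top0",tf(*c),78)
for c in [(545,102),(588,108),(575,222),(532,218),(72,65),(107,70),(80,180),(42,175)]: show("ped sc","scene0",sf(*c),78)
E
```

```text
scene [577.2 231.1 105. ] [549.5 458.2 105. ] 228.86251615625747 1.6924258276459996
top [577.2 226.9 105. ] [550.3 455.4 105. ] 230.00749649580496 1.6876205111437426
rack corners z55 scene0 [440.1 202.5  55. ]
rack scene0 [440.1 202.5  55. ]
rack scene0 [425.9 317.3  55. ]
rack scene0 [592.4 337.2  55. ]
rack scene0 [607.1 222.9  55. ]
rack top0 [426.3 313.2  55. ]
rack top0 [439.7 198.6  55. ]
rack top0 [607.5 219.6  55. ]
rack top0 [593.4 334.   55. ]
base scene0 [ 410.6 -110.9   16. ]
base scene0 [519.  -91.7  16. ]
base scene0 [ 564.6 -345.7   16. ]
base top0 [519.8 -97.   16. ]
base top0 [ 413.2 -116.7   16. ]
base top0 [ 457.9 -377.1   16. ]
base top0 [ 560.5 -354.5   16. ]
mandrel end scene0 [ 468.7 -126.3   62. ]
mandrel end top0 [ 472.2 -130.8   62. ]
el bare end top0 [ 486.8 -245.3   62. ]
el bare end scene0 [ 490.4 -242.2   62. ]
ped top top0 [ 503.4 -140.    78. ]
ped top top0 [ 492.2 -127.2   78. ]
ped top top0 [ 443.7 -155.7   78. ]
ped top top0 [ 438.7 -137.3   78. ]
ped top top0 [ 533.3 -352.2   78. ]
ped top top0 [ 531.2 -340.6   78. ]
ped top top0 [ 480.2 -358.7   78. ]
ped top top0 [ 476.9 -342.9   78. ]
ped sc scene0 [ 444.3 -156.8   78. ]
ped sc scene0 [ 442.3 -138.2   78. ]
ped sc scene0 [ 498.8 -123.9   78. ]
ped sc scene0 [ 501.7 -141.7   78. ]
ped sc scene0 [ 480.1 -357.1   78. ]
ped sc scene0 [ 478.6 -341.7   78. ]
ped sc scene0 [ 534.2 -329.    78. ]
ped sc scene0 [ 536.1 -345.2   78. ]
```

```bash
python3 -m creep '[[0,0,-0.12,0,0,0,0],[0,0,-0.12,0,0,0,0],[0,0,-0.12,0,0,0,0],[0,0,-0.12,0,0,0,0],[0,0,-0.12,0,0,0,0],[0,0,-0.12,0,0,0,0],[0,0,-0.12,0,0,0,0],[0,0,-0.12,0,0,0,0],[0,0,-0.12,0,0,0,0],[0,0,-0.12,0,0,0,0]]' 100
cat > go.py <<'E'
import sys,numpy as np
from rig import sense
from scipy.spatial.transform import Rotation as R
np.set_printoptions(precision=3,suppress=True)
t=np.array(list(map(float,sys.argv[1:4])));yaw=float(sys.argv[4])
s=sense();Rm=R.from_euler('xyz',s["tcp_rot"]);Rt=R.from_euler('xyz',[np.pi,0,yaw])
print("t",s["clock"],"pos",s["eef_pos"],"rot",s["tcp_rot"],"F",s["contact_force"],"M",s["wrist_torque"],"op",s["opening"],"q",s["qpos"])
print("turn",(Rm.inv()*Rt).as_rotvec(),"shift now",Rm.inv().apply(t-s["eef_pos"]),"shift if yawed",Rt.inv().apply(t-s["eef_pos"]))
E
python3 go.py 568 306 400 1.691
python3 - <<'E'
from h import *
import cv2
np.set_printoptions(precision=1,suppress=True)
O=np.array([497,-290,0.]);y=1.742;d=np.array([np.cos(y),np.sin(y),0]);n=np.array([-np.sin(y),np.cos(y),0]);zz=np.array([0,0,1.])
for c,x0,y0,k,w,h in [("scene0",120,165,5,150,80),("top0",370,220,6,115,70)]:
    im=cv2.resize(np.load(c+".npz")["color"][y0:y0+h,x0:x0+w,::-1],None,fx=k,fy=k,interpolation=cv2.INTER_CUBIC)
    def P(p):
        u=proj(c,p);return tuple(int(round((a-o+.5)*k-.5)) for a,o in zip(u,(x0,y0)))
    def poly(pts,col): cv2.polylines(im,[np.array([P(p) for p in pts])],False,col,1)
    poly([O+a*d+b*n+16*zz for a,b in [(-70,-55),(190,-55),(190,55),(-70,55),(-70,-55)]],(0,0,255))
    th=np.linspace(0,2*np.pi,40)
    for a in(-45,45): poly([O+a*d+30*np.cos(t)*n+(62+30*np.sin(t))*zz for t in th],(0,255,0))
    poly([O-45*d+92*zz,O+45*d+92*zz],(0,255,255))
    cv2.imwrite(f"pics/ov_{c}.png",im)
E
```

```text
clock: 0.93
eef_pos: [228.8, -579.8, 399.4]
tcp_rot: [-3.138, -0.009, 1.62]
contact_force: [0.3, 0.2, -0.1]
opening: 1.001
t 0.9333 pos [ 228.762 -579.779  399.445] rot [-3.138 -0.009  1.62 ] F [ 0.327  0.229 -0.09 ] M [-0.042 -0.016  0.018] op 1.001182881807263 q [-1.197  0.358  1.639  0.     1.155 -1.247]
turn [-0.003 -0.01  -0.071] shift now [867.977 382.44    6.431] shift if yawed [838.708 443.008  -0.555]
```

View pics/ov_scene0.png

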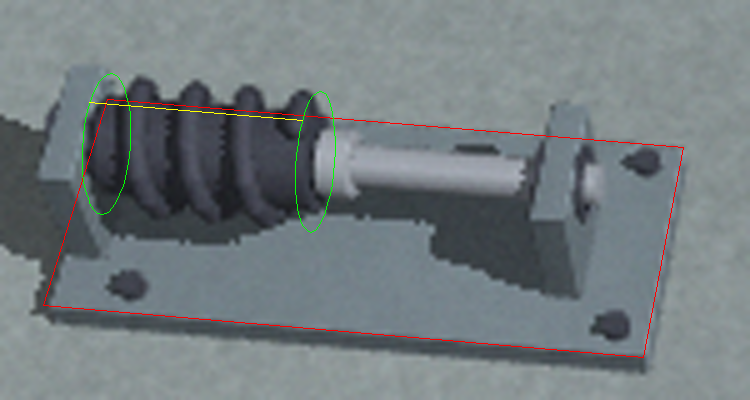

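View pics/ov_top0.png

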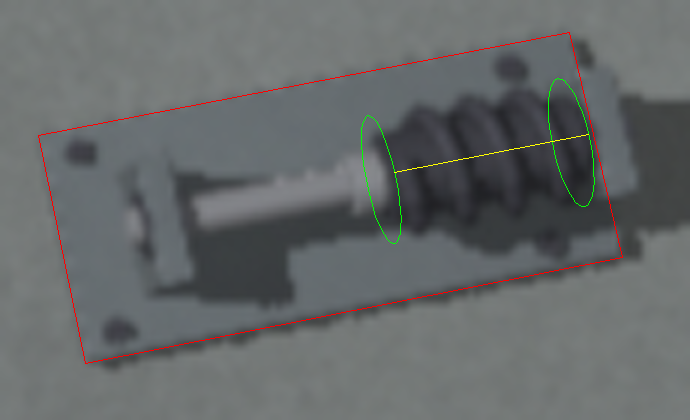

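The overlay fits the fixture to about 3 mm in both views. Now I'll traverse towards the rack at height.

```bash
python3 -m creep '[[0,-0.001,-0.007,37,16,-0.4,0],[0,-0.001,-0.007,37,16,-0.4,0],[0,-0.001,-0.007,37,16,-0.4,0],[0,-0.001,-0.007,37,16,-0.4,0],[0,-0.001,-0.007,37,16,-0.4,0],[0,-0.001,-0.007,37,16,-0.4,0],[0,-0.001,-0.007,37,16,-0.4,0],[0,-0.001,-0.007,37,16,-0.4,0],[0,-0.001,-0.007,37,16,-0.4,0],[0,-0.001,-0.007,37,16,-0.4,0]]'
python3 go.py 568 306 400 1.691
```

```text
clock: 1.77
eef_pos: [354.2, -189.3, 400.6]
tcp_rot: [-3.137, -0.0, 1.694]
contact_force: [0.7, -0.5, 0.7]
opening: 0.997
t 1.7667 pos [ 354.187 -189.338  400.587] rot [-3.137 -0.     1.694] F [ 0.723 -0.455  0.7  ] M [ 0.027 -0.05   0.009] op 0.9974404035578208 q [-0.494 -0.001  2.082 -0.003  1.065 -0.615]
turn [-0.004 -0.     0.003] shift now [465.385 272.934  -0.621] shift if yawed [466.125 271.668   0.587]
```

```bash
python3 -m creep '[[0,0,0,35,21,0,0.4],[0,0,0,35,21,0,0.4],[0,0,0,35,21,0,0.4],[0,0,0,35,21,0,0.4],[0,0,0,35,21,0,0.4],[0,0,0,35,21,0,0.4],[0,0,0,35,21,0,0.4],[0,0,0,35,21,0,0.4],[0,0,0,35,21,0,0.4],[0,0,0,35,21,0,0.4]]'
python3 go.py 568 306 400 1.691
```

```text
clock: 2.6
eef_pos: [515.4, 195.3, 399.4]
tcp_rot: [-3.138, 0.001, 1.695]
contact_force: [1.0, -1.1, -0.1]
opening: 0.604
t 2.6 pos [515.42  195.339 399.398] rot [-3.138  0.001  1.695] F [ 0.959 -1.074 -0.139] M [-0.016  0.041 -0.023] op 0.6041106824313833 q [ 0.36   0.245  1.797 -0.     1.104  0.235]
turn [-0.004  0.001  0.004] shift now [103.268  65.923  -0.988] shift if yawed [103.557  65.471  -0.602]
```

```bash
python3 -m creep '[[-0.002,0,0.002,26,16.5,0,0.4],[-0.002,0,0.002,26,16.5,0,0.4],[0,0,0,26,16.5,0,0.4],[0,0,0,20,12,10,0.4],[0,0,0,0,0,20,0.4],[0,0,0,0,0,20,0.4],[0,0,0,0,0,10,0.4],[0,0,0,0,0,0,0.4],[0,0,0,0,0,0,0.4]]'
python3 go.py 568 306 280 1.691
python3 - <<'E'
from rig import grab_frame
import cv2
for n in("scene","top"):
    f=grab_frame(n);cv2.imwrite(f"pics/{n}1.png",f["color"][:,:,::-1])
E
```

```text
clock: 3.35
eef_pos: [567.3, 315.9, 333.6]
tcp_rot: [-3.141, 0.0, 1.7]
contact_force: [-0.9, -1.0, 1.1]
opening: 0.599
t 3.35 pos [567.251 315.856 333.646] rot [-3.141  0.     1.7  ] F [-0.864 -0.975  1.071] M [-0.056  0.002  0.005] op 0.5994616017216668 q [0.506 0.46  1.64  0.    1.042 0.377]
turn [-0.001  0.     0.009] shift now [-9.867 -0.493 53.647] shift if yawed [-9.875 -0.438 53.646]
```

View pics/scene1.png

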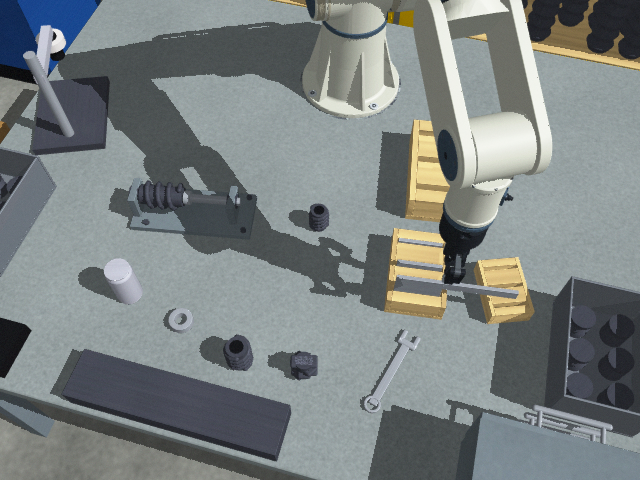

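View pics/top1.png

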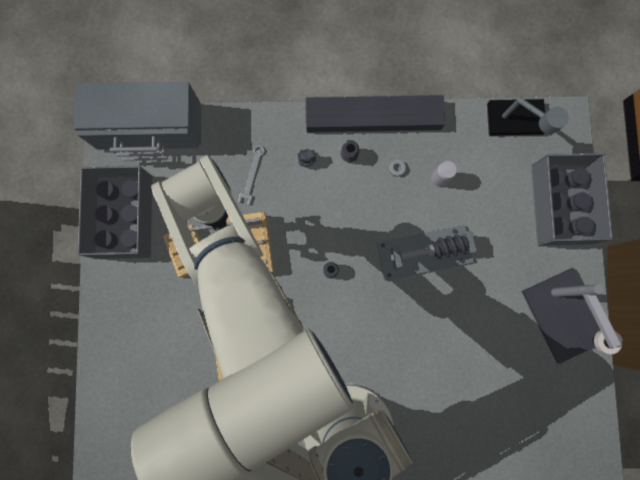

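The scene view shows the jaws above the plate just to the tail side of the head, around (455,270). The TCP has overshot 10 mm tailwards, so I'll correct that and then descend.

```bash
python3 -m creep '[[0,0,0.009,-5,-0.2,5,0.4],[0,0,0,-5,-0.2,10,0.4],[0,0,0,0,0,15,0.4],[0,0,0,0,0,0,0.4],[0,0,0,0,0,0,0.4]]'
python3 go.py 568 306 246 1.691
```

```text
clock: 3.87
eef_pos: [569.6, 303.1, 306.9]
tcp_rot: [3.134, -0.003, 1.687]
contact_force: [0.8, -1.0, -0.0]
opening: 0.6
t 3.8667 pos [569.648 303.119 306.945] rot [ 3.134 -0.003  1.687] F [ 0.809 -0.963 -0.028] M [ 0.005  0.03  -0.076] op 0.6003222575449787 q [ 0.487  0.482  1.671 -0.     0.98   0.37 ]
turn [ 0.007 -0.003 -0.004] shift now [ 2.896 -1.741 60.942] shift if yawed [ 3.057 -1.291 60.945]
```

```bash
python3 -m creep '[[0.006,-0.003,-0.003,2,-1,10,0.4],[0,0,0,0,0,12,0.4],[0,0,0,0,0,12,0.4],[0,0,0,0,0,8,0.4],[0,0,0,0,0,0,0.4],[0,0,0,0,0,0,0.4]]'
python3 go.py 568 306 246 1.691
```

```text
clock: 4.37
eef_pos: [568.6, 304.7, 261.4]
tcp_rot: [3.14, 0.001, 1.69]
contact_force: [-0.8, 0.7, 0.7]
opening: 0.601
t 4.3667 pos [568.632 304.714 261.37 ] rot [3.14  0.001 1.69 ] F [-0.791  0.74   0.664] M [-0.005 -0.012 -0.054] op 0.6013782073006975 q [ 0.49   0.539  1.696 -0.001  0.905  0.371]
turn [ 0.001  0.001 -0.001] shift now [ 1.36  -0.496 15.368] shift if yawed [ 1.352 -0.473 15.37 ]
```

```bash
python3 -m creep '[[0,0,0,1,-0.4,8,0.4],[0,0,0,0,0,6,0.4],[0,0,0,0,0,0,0.4],[0,0,0,0,0,0,0.4]]'
python3 go.py 568 306 246 1.691
python3 - <<'E'
from rig import grab_frame
import cv2
f=grab_frame("scene");cv2.imwrite("pics/z2.png",cv2.resize(f["color"][200:330,375:535,::-1],None,fx=4,fy=4,interpolation=cv2.INTER_CUBIC))
E
```

```text
clock: 4.7
eef_pos: [568.2, 306.0, 245.9]
tcp_rot: [3.14, 0.0, 1.691]
contact_force: [-0.5, 0.5, 0.0]
opening: 0.603
t 4.7 pos [568.172 306.022 245.942] rot [3.14  0.    1.691] F [-0.465  0.541  0.024] M [ 0.058  0.028 -0.034] op 0.6033891057051585 q [ 0.492  0.56   1.702 -0.001  0.878  0.373]
turn [ 0.001  0.    -0.   ] shift now [-0.001 -0.173 -0.058] shift if yawed [-0.001 -0.174 -0.058]
```

View pics/z2.png

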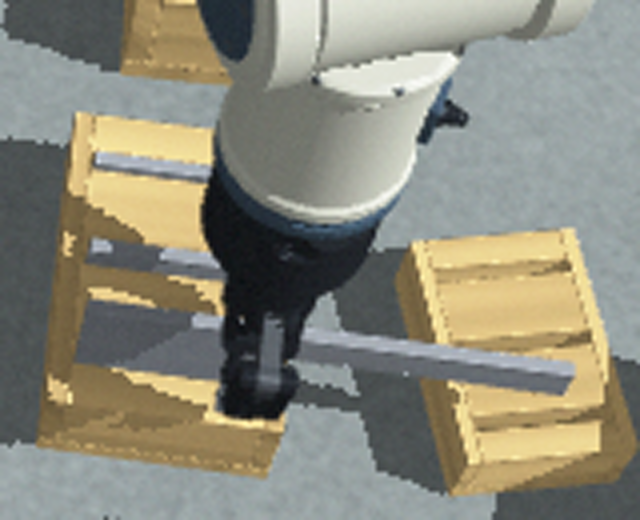

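The front finger at zoomed (258,370) straddles the plate just inside the rack's tail-side end, as intended. Closing.

```bash
python3 -m creep '[[0,0,0,0,0,0,1],[0,0,0,0,0,0,1],[0,0,0,0,0,0,1],[0,0,0,0,0,0,1],[0,0,0,0,0,0,1],[0,0,0,0,0,0,1],[0,0,0,0,0,0,1],[0,0,0,0,0,0,1]]' 100
python3 go.py 568 306 246 1.691
```

```text
clock: 5.42
eef_pos: [568.1, 306.1, 247.0]
tcp_rot: [3.14, -0.0, 1.69]
contact_force: [0.1, -1.0, 0.1]
opening: 0.07
t 5.4167 pos [568.121 306.081 247.05 ] rot [ 3.14 -0.    1.69] F [ 0.109 -0.967  0.083] M [ 0.039  0.059 -0.059] op 0.06975442143203972 q [ 0.492  0.558  1.702 -0.001  0.879  0.373]
turn [ 0.002 -0.    -0.001] shift now [-0.066 -0.132  1.049] shift if yawed [-0.065 -0.13   1.05 ]
```

```bash
python3 -m creep '[[0,0,0,0,0,-2,1],[0,0,0,0,0,-4,1],[0,0,0,0,0,-5,1],[0,0,0,0,0,-5,1],[0,0,0,0,0,-5,1],[0,0,0,0,0,-2,1],[0,0,0,0,0,0,1]]'
python3 go.py 568 306 346 1.691
```

```text
clock: 6.0
eef_pos: [567.2, 305.4, 269.9]
tcp_rot: [-3.14, 0.002, 1.691]
contact_force: [0.5, 0.1, -6.5]
opening: 0.073
t 6.0 pos [567.213 305.366 269.935] rot [-3.14   0.002  1.691] F [ 0.502  0.058 -6.51 ] M [ 0.02  -0.036  0.032] op 0.07313442991767133 q [ 0.492  0.528  1.692 -0.001  0.924  0.373]
turn [-0.002  0.002 -0.   ] shift now [  0.393   0.728 -76.067] shift if yawed [  0.535   0.858 -76.065]
```

The wrist carries 6.5 N (0.66 kg) with almost no moment, so it's gripped at the balance point. Lifting clear.

```bash
python3 -m creep '[[0,0,0,0,0.5,-8,1],[0,0,0,0,0.3,-10,1],[0,0,0,0,0,-12,1],[0,0,0,0,0,-14,1],[0,0,0,0,0,-14,1],[0,0,0,0,0,-14,1],[0,0,0,0,0,-10,1],[0,0,0,0,0,-5,1],[0,0,0,0,0,0,1],[0,0,0,0,0,0,1]]'
python3 go.py 491.6 -258.5 366 1.742
python3 - <<'E'
from rig import grab_frame
import cv2
f=grab_frame("scene");cv2.imwrite("pics/scene3.png",f["color"][:,:,::-1])
E
```

```text
clock: 6.83
eef_pos: [567.4, 305.3, 368.2]
tcp_rot: [-3.141, 0.001, 1.69]
contact_force: [-0.6, 0.3, -6.7]
opening: 0.08
t 6.8333 pos [567.401 305.345 368.204] rot [-3.141  0.001  1.69 ] F [-0.645  0.257 -6.714] M [-0.03  -0.049 -0.003] op 0.07973956815180705 q [ 0.492  0.417  1.623 -0.001  1.103  0.372]
turn [-0.001  0.001 -0.052] shift now [-550.794 -142.438    2.965] shift if yawed [-542.688 -170.754    2.204]
```

View pics/scene3.png

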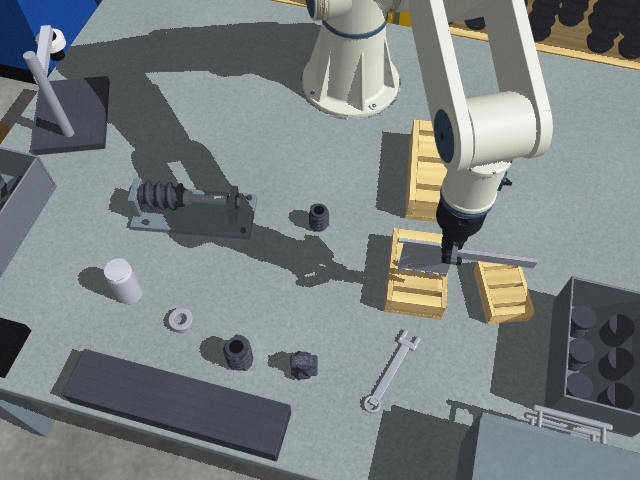

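The scene view shows the gauge level and clear of the rack, head about (420,255) and tail end (535,263), with the other two gauges still in place. Now the carry.

```bash
python3 -m creep '[[0,0,-0.002,-6,-1.6,0,1],[0,0,-0.002,-12,-3.2,0,1],[0,0,-0.002,-18,-5,0,1],[0,0,-0.002,-22,-6,0,1],[0,0,-0.002,-24,-6.5,0,1],[0,0,-0.002,-24,-6.5,0,1],[0,0,-0.002,-24,-6.5,0,1],[0,0,-0.002,-24,-6.5,0,1],[0,0,-0.002,-24,-6.5,0,1],[0,0,-0.002,-24,-6.5,0,1]]'
python3 go.py 491.6 -258.5 366 1.742
```

```text
clock: 7.72
eef_pos: [533.4, 85.8, 360.8]
tcp_rot: [-3.128, 0.004, 1.718]
contact_force: [0.2, -0.3, -6.7]
opening: 0.071
t 7.7167 pos [533.415  85.817 360.766] rot [-3.128  0.004  1.718] F [ 0.22  -0.265 -6.747] M [ 0.019 -0.038 -0.018] op 0.0712238335822849 q [ 0.158  0.274  1.853 -0.005  1.028  0.013]
turn [-0.014  0.004 -0.024] shift now [-334.479  -91.909   -2.594] shift if yawed [-332.16   -99.864   -5.234]
```

```bash
python3 -m creep '[[-0.002,0.001,-0.002,-24,-7,-1.5,1],[-0.002,0.001,-0.002,-24,-7,-1.5,1],[-0.002,0,-0.002,-24,-7,-1.5,1],[-0.002,0,-0.002,-24,-7,-1.5,1],[-0.002,0,-0.002,-24,-7,-1,1],[-0.001,0,-0.002,-24,-7,-1,1],[-0.001,0,-0.002,-24,-7,-1,1],[-0.001,0,-0.002,-22,-6.5,-1,1],[-0.001,0,-0.002,-18,-5,-1,1],[0,0,0,-14,-4,-1,1]]'
python3 go.py 491.6 -258.5 366 1.742
```

```text
clock: 8.55
eef_pos: [490.6, -163.4, 368.5]
tcp_rot: [-3.128, 0.002, 1.735]
contact_force: [-0.4, 0.2, -5.7]
opening: 0.081
t 8.55 pos [ 490.624 -163.389  368.502] rot [-3.128  0.002  1.735] F [-0.362  0.241 -5.714] M [ 0.044 -0.028 -0.012] op 0.08145739517343803 q [-0.322  0.229  1.895 -0.009  1.029 -0.481]
turn [-0.014  0.002 -0.007] shift now [-93.989 -14.535   2.865] shift if yawed [-93.887 -15.242   2.502]
```

```bash
python3 -m creep '[[-0.004,0.001,-0.002,-16,-3,0,1],[-0.004,0.001,-0.002,-16,-3,0,1],[-0.002,0,-0.002,-16,-3,0,1],[-0.002,0,0,-14,-3,0,1],[0,0,0,-10,-1.5,0,1],[0,0,0,-6,-0.5,0,1],[0,0,0,-3,0,0,1],[0,0,0,0,0,0,1],[0,0,0,0,0,0,1],[0,0,0,0,0,0,1]]'
python3 go.py 491.6 -258.5 366 1.742
```

```text
clock: 9.38
eef_pos: [481.3, -254.9, 364.2]
tcp_rot: [-3.131, -0.005, 1.736]
contact_force: [-0.5, -0.8, -6.2]
opening: 0.08
t 9.3833 pos [ 481.281 -254.85   364.219] rot [-3.131 -0.005  1.736] F [-0.51  -0.824 -6.215] M [ 0.012 -0.013  0.023] op 0.0804174829971696 q [-0.489  0.276  1.842 -0.003  1.035 -0.652]
turn [-0.011 -0.005 -0.006] shift now [-5.286  9.56  -1.908] shift if yawed [-5.355  9.546 -1.781]
```

```bash
python3 -m creep '[[-0.006,-0.003,-0.004,-2,4,0,1],[-0.004,-0.002,-0.002,-2,4,0,1],[0,0,0,-1,1.5,0,1],[0,0,0,0,0,0,1],[0,0,0,0,0,0,1],[0,0,0,0,0,0,1]]'
python3 go.py 491.6 -258.5 349 1.742
python3 - <<'E'
from rig import grab_frame
import cv2,numpy as np
for n in("scene","top"):
    f=grab_frame(n);np.savez(f"{n}4.npz",**f);cv2.imwrite(f"pics/{n}4.png",f["color"][:,:,::-1])
f=np.load("scene4.npz")["color"][:,:,::-1]
cv2.imwrite("pics/zs4.png",cv2.resize(f[130:250,110:270],None,fx=5,fy=5,interpolation=cv2.INTER_CUBIC))
E
```

```text
clock: 9.88
eef_pos: [493.4, -256.3, 364.2]
tcp_rot: [3.141, 0.0, 1.746]
contact_force: [1.0, -0.8, -6.9]
opening: 0.077
t 9.8833 pos [ 493.425 -256.253  364.172] rot [3.141 0.    1.746] F [ 1.027 -0.789 -6.873] M [-0.031 -0.026 -0.033] op 0.07729548249756162 q [-0.482  0.29   1.822  0.     1.029 -0.657]
turn [0.001 0.    0.004] shift now [-1.889 -2.198 15.172] shift if yawed [-1.903 -2.181 15.172]
```

View pics/zs4.png

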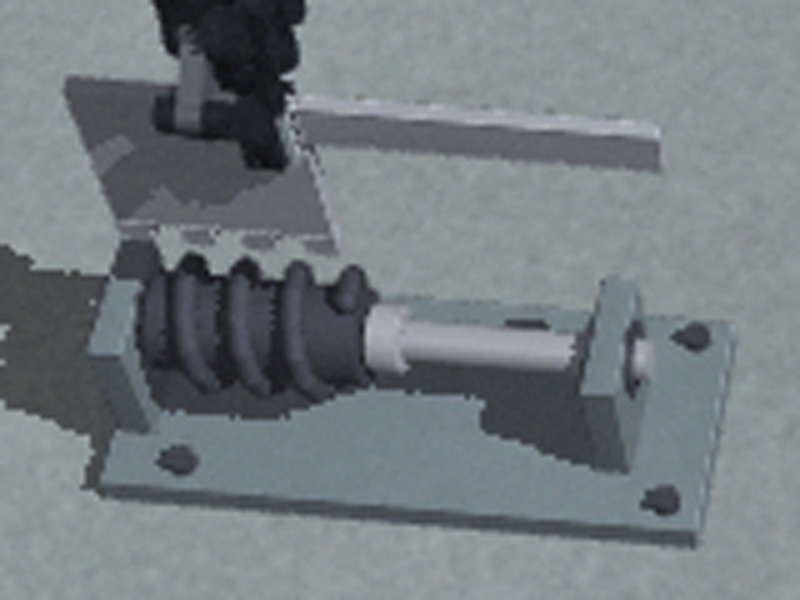

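View pics/top4.png

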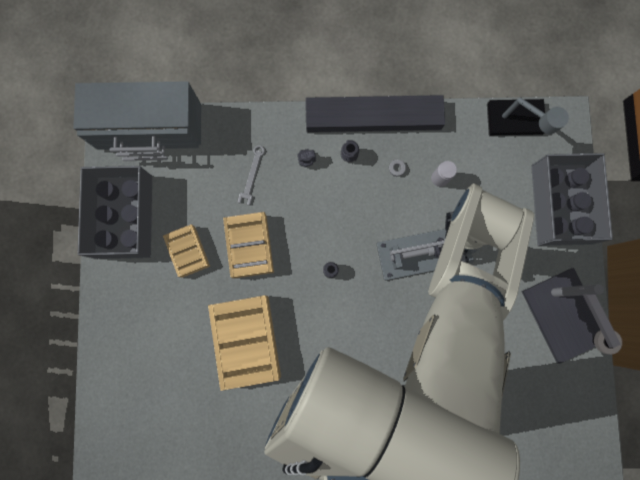

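Run:
```python
from h import *
np.set_printoptions(precision=1,suppress=True)
g=lambda u,v:uz(u,v,110,130,5)
zE=364.2-156-81
A=ray("scene4",g(118,236),zE);B=ray("scene4",g(335,250),zE)
print("teeth ends",A,B,"mid",(A+B)/2,np.linalg.norm(A-B))
top=364.2-156+14
t=ray("scene4",g(660,130),top);h=ray("scene4",g(66,80),top);print("top edge tail/head",t,h,np.linalg.norm(t-h),np.arctan2(*(t-h)[1::-1]))
# scene-view fixture: element near both ends on silhouette
y=1.742;d=np.array([np.cos(y),np.sin(y),0]);n=np.array([-np.sin(y),np.cos(y),0])
for O in ([497,-290,0.],[498,-288,0]):
  O=np.array(O)
  for nm,P in dict(topmid=O+[0,0,92],l=O-45*d+[0,0,92],r=O+45*d+[0,0,92],rb=O+45*d+[0,0,62]).items():
    u=proj("scene4",P);print(nm,((u-[110,130])+.5)*5-.5)
K,T=cam("scene4")
# expected gauge edge mid per FK
gp=np.array([493.4,-256.3]);yy=1.746
print("FK edge mid",gp-32*np.array([np.cos(yy),np.sin(yy)]), proj("scene4",[*(gp-32*np.array([np.cos(yy),np.sin(yy)])),zE]))
```

```text
teeth ends [ 509.4 -332.4  127.2] [ 492.2 -244.9  127.2] mid [ 500.8 -288.6  127.2] 89.09558040302177
top edge tail/head [ 467.4 -103.9  222.2] [ 505.7 -329.8  222.2] 229.1019849455213 1.7386823815764556
topmid [245.7 285.9]
l [139.5 277. ]
r [352.2 294.8]
rb [365.4 336.3]
topmid [249.2 288.8]
l [142.9 279.9]
r [355.8 297.8]
rb [368.9 339.2]
FK edge mid [ 499.  -287.8] [155.6 177.6]
```

By ray casting, the toothed edge middle is at about (497..499, −288), and the element middle is at (497, −289). The plate is in line with the mandrel, so I'll lower it about 14 mm with a small trim.

```bash
python3 -m creep '[[0,0,0,-0.5,-0.8,2,1],[0,0,0,-0.3,-0.5,3,1],[0,0,0,0,0,3,1],[0,0,0,0,0,2,1],[0,0,0,0,0,1,1],[0,0,0,0,0,0,1],[0,0,0,0,0,0,1]]'
python3 go.py 491.9 -257.5 350 1.742
```

```text
clock: 10.57
eef_pos: [491.4, -257.5, 351.5]
tcp_rot: [-3.141, -0.0, 1.745]
contact_force: [-0.2, -0.5, -7.8]
opening: 0.077
t 10.5667 pos [ 491.443 -257.512  351.547] rot [-3.141 -0.     1.745] F [-0.23  -0.489 -7.788] M [-0.028 -0.004 -0.021] op 0.07719899992425457 q [-0.485  0.303  1.836 -0.     1.003 -0.659]
turn [-0.    -0.     0.003] shift now [-0.068  0.453  1.547] shift if yawed [-0.066  0.452  1.547]
```

```bash
python3 -m creep '[[0,0,0,0,0,0,1],[0,0,0,0,0,0,1],[0,0,0,0,0,0,1],[0,0,0,0,0,0,1],[0,0,0,0,0,0,1],[0,0,0,0,0,0,1]]'
python3 go.py 491.9 -257.5 350 1.742
python3 - <<'E'
from rig import grab_frame
import cv2,numpy as np
f=grab_frame("scene");np.savez("scene5.npz",**f);f=f["color"][:,:,::-1]
cv2.imwrite("pics/scene5.png",f)
cv2.imwrite("pics/zs5.png",cv2.resize(f[130:250,110:270],None,fx=5,fy=5,interpolation=cv2.INTER_CUBIC))
E
python3 go.py 491.9 -257.5 350 1.742
```

```text
clock: 11.07
eef_pos: [491.6, -257.6, 351.9]
tcp_rot: [3.141, 0.0, 1.745]
contact_force: [-0.6, -0.2, -7.0]
opening: 0.074
t 11.0667 pos [ 491.634 -257.555  351.922] rot [3.141 0.    1.745] F [-0.608 -0.199 -7.038] M [ 0.017  0.037 -0.003] op 0.07448494383583007 q [-0.485  0.303  1.835 -0.     1.003 -0.659]
turn [0.    0.    0.003] shift now [0.008 0.271 1.922] shift if yawed [0.009 0.271 1.922]
t 11.1167 pos [ 491.642 -257.551  351.909] rot [3.141 0.    1.745] F [ 0.809  0.5   -6.483] M [-0.007  0.063 -0.028] op 0.07819989207154351 q [-0.485  0.303  1.835 -0.     1.003 -0.659]
turn [0.    0.    0.003] shift now [0.006 0.263 1.909] shift if yawed [0.006 0.263 1.909]
```

View pics/zs5.png

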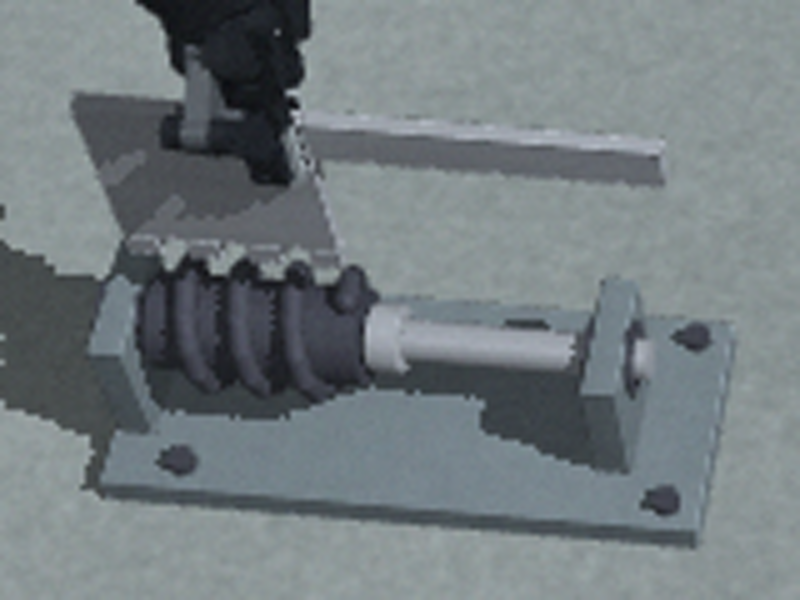

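View pics/scene5.png

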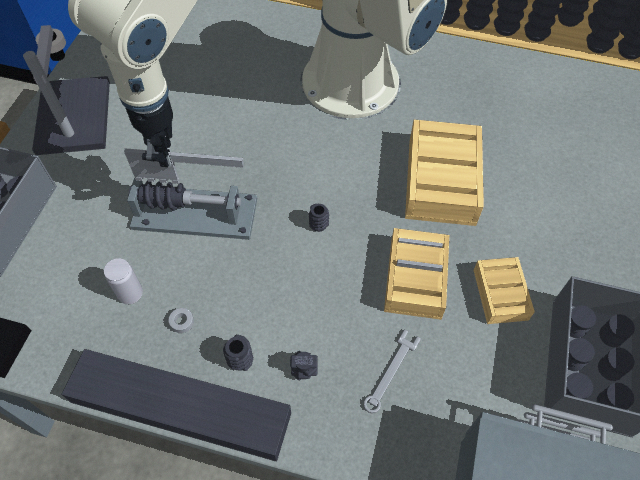

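```bash
python3 - <<'E'
from h import *
np.set_printoptions(precision=1,suppress=True)
g=lambda u,v:uz(u,v,110,130,5)
A=ray("scene5",g(124,249),115);B=ray("scene5",g(340,266),115);print((A+B)/2,np.linalg.norm(A-B))
t=ray("scene5",g(664,146),210);h=ray("scene5",g(71,95),210);print(t,h,np.linalg.norm(t-h),np.arctan2(*(t-h)[1::-1]))
E
python3 -c "
from rig import job
print(job.sign_off())"
```

```text
[ 499.4 -289.8  115. ] 89.80899423342031
[ 465.4 -104.3  210. ] [ 503.6 -332.2  210. ] 231.03531388905816 1.7366436740293483
the job is handed in; nothing more can be done
None
```

I drew the tall gauge out of its slot, gripped at the balance point, carried it to the fixture and handed the job in at about 11 s. It was still held over the screw element. No verdict was reported, so the figures below are my own checks.

- **Grip:** at the first lift the wrist carried about 6.5 N with almost no moment, so the grip was at the balance point. The last readings before hand-in were 6.5–7 N.
- **Final position:** the toothed edge was about 23 mm above the element top by arm position. Its middle was about 2 mm across and 1 mm along from my estimate of the element's middle, from the scene view.
- **Alignment:** the plate was within 0.01 rad of the mandrel's direction and the tool was within 0.001 rad of vertical. The tail was over the bare part.
- **Stillness:** the pose moved less than 0.5 mm over the last half second, and nothing suggested contact with the fixture.
- **Other things:** in the last picture the two other gauges and everything loose on the bench looked where they were at the start.

**Disagreement:** the two cameras differed by about 4 mm in y, so I averaged them. The arm hid the gauge from the top camera at the end, so the final check used the scene camera and the arm's own position only.

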